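# Lock a jeweller's bench pin in its holder with the quarter-turn spring bolt

### The arm

A 6-joint arm with a two-finger parallel gripper is mounted at the origin on the work surface. World frame = base frame: x ahead of the robot, y to its left, z up, the work surface at z = 0. Lengths are in m, angles in rad, forces in N, time in s.
With the tool pointing down it reaches from about 0.3 to 0.85 m from the base axis. Payload 5.4 kg.
Tool frame: the origin (TCP) lies on the centre line of the jaws, within the pads' length; the fingertips stand 8 mm ahead of it and the grasp point (between the pads) lies 11 mm behind it; z points along the fingers, y is the line along which they close (so a half turn about z gives the same grasp; the last joint's range is limited). The gripper opens to 85 mm and grips with 20 to 120 N. Pads are 22 mm wide; open, the fingers measure 114 mm over their backs; the gripper's body (76 mm by 85 mm) begins 54 mm behind the grasp point. The pads swing forward as they close: fully open they stand 13 mm farther back than shut.
Start: joints at [-1.485, 0.158, 1.597, -0, 1.386, -0.21], TCP at [0.168, -0.55, 0.239] pointing down, gripper open.
Joint ranges: [-2.91, 2.91], [-0.94, 2.29], [0.18, 2.7], [-1.29, 4.43], [0.17, 2.64], [-3, 3]. Speed limits (rad/s): [2.57, 2.57, 3.14, 3.14, 3.14, 3.14].

### API

Orientations are given as [roll, pitch, yaw] about the fixed x, y, z axes, in that order (R = Rz(yaw) Ry(pitch) Rx(roll)).
In Python, from bench import env, viewer, finder gives the robot as it stands.
- The arm moves only by the tool drive_tool, never from a script. Its argument "series" is one flat list of numbers, 6 for each row, row after row: the shift along the world's x, y, z as a fraction of full scale, then the turn, a rotation vector about the world's x, y, z as a fraction of full scale. In form: [tx, ty, tz, ax, ay, az, tx, ty, tz, ax, ay, az, ...]. A call has 1 to 5 rows; each row is the pose to reach, as a shift and turn from the pose commanded when the call began; what a row does not reach only later rows make up. Full scale, the value 1, is 200 mm for a shift and 90 degrees for a turn. A row lasts 1/8 s, in which the tool goes at most 62.5 mm and 10.7 degrees, less where a joint would pass 70% of its speed; a pose out of reach is approached as far as the arm can. A call with a number of a shift or a turn outside -1 to 1 is refused whole. A call with a gripper value outside its range is refused whole. "gripper" is the opening, from 0 (shut) to 1 (fully open), set as the call begins (left out, the last holds). The fingers move at their own pace and stop on an object; "newtons" is the grip in N (left out, the last holds). Time passes only in rows, so rows that repeat a pose let the fingers close. It gives the time, the measured TCP pose, the force, the opening and the grip force at its end, in the units of the state.
- env.observe(): the state, without advancing time (a new reading comes with each control period).
- viewer.grab_frame(name): name is "scene" or "top"; returns the picture (384x512x3 uint8, red, green, blue); there is no depth.
- viewer.camera_info(name): a dict with "K" (3x3 intrinsics, pixels), "cam_to_world" (4x4, takes a point from camera to world coordinates). Camera axes: x right, y up, looking along -z (the intrinsics and any distortion apply to the point x, -y, -z); pixel columns grow to the right and rows downward; lengths in m; the calibration is good to about 2 mm. A picture is of the moment at which its call begins. camera_info takes no time and is no camera call.
- env.finish_job(): hands the job in; it is judged then, once.
Trained networks look in the newest picture that a camera, given by its name, has taken for a name from the list of things; names that differ only in an ending like _2 or _b are one class to them, and where a whole thing is asked for, a point or a joint stands for the part that bears it (a point fixed in the world has none). Each returns a list of dicts, best first, with "confidence" (0 to 1); they miss things now and then, are a little off and sometimes report something else, mostly with a low value. They report only what shows in the picture. A call takes as long as a camera call. They do not tell look-alikes from the thing itself.
- finder.search_frame(name, camera): "at" ([x, y, z] in m, in the coordinates of the camera as it stood for that picture, good to about 4 mm: the middle of the surface that is visible of it).
- finder.trace(name, camera): "region" (384x512 bool, what is visible of it).
- finder.mark_of(name, camera): "at" ([x, y, z] in m, in the coordinates of the camera as it stood for that picture, good to about 4 mm: a listed point, or the origin of a listed thing).
The state is a dict: "t": time; "qpos": joint angles; "qd": joint speeds; "joint_torque": joint torques, N m; "position": TCP position; "eef_rot": TCP orientation; "contact_force": force on the tool from outside, world axes, zero at the start; "torque": the same for the moment, N m; "finger_gap": finger opening in m; "finger_force": force on a finger pad.
Only numpy, scipy, OpenCV 4.12 (cv2) and the standard library are available. Lean on these libraries where they do the work, as an engineer would, in place of code of your own. Each camera call takes 0.05 s, during which the arm holds its last target. There are 200 camera calls.

### The job

Push the wooden bench pin fully home in its holder, against the stop at the back. Then pass the spring T-bolt down through the pin's slot and the holder, press it down against its spring and turn it a quarter turn clockwise, so that when you let go it stays hooked and holds the pin down. Feel your way: never load the holder, the pin or the bolt with more than 35 N, and leave the other things on the bench alone.

Things in the scene. Friction and masses are not known exactly. Their poses are not given: they have to be found in the camera images.
- holder: Grey cast holder with bright steel top plate, screwed to the bench. Origin on the bench right below its slot's centre; x to the back, y left, z up. Foot x -75 to +55, 120 wide (y), 8 high; above it 90 wide. Top face, on which the pin lies, 50 mm above the bench. Cheeks 12 mm high, x -20 to +40, guide the pin with 1.5 mm play each side; the front of the top face is free of cheeks.
- holder_stop (a point): Middle of the holder's rear stop, on the face that the pin's rear end must meet: 40 mm behind the slot's centre (holder x = +40), 57 mm above the bench. The stop is 14 mm high and as wide as the holder.
- holder_slot (a point): Centre of the opening in the holder's top face, 50 mm above the bench, 44 mm (x) by 26 mm (y), axes as the holder. Through it the T-head reaches the brass keeper 8 mm below. Quarter turn is clockwise seen from above; lugs under the keeper stop the T-head there (push gently on to feel it) and block the other way.
- holder_catch (a point): Mid-place of the brass keeper's top, 42 mm above the bench (point fixed to the holder). Slot in it 34 (x) by 11.6 mm (y), 9 mm deep in all. It slides on rails: it stands up to 6 mm off this point along y, not measured, held by 20 N friction. If the T-head lands on it, lift, shift across, try again lightly. Cross groove under it along y, 13 wide, 3 mm deep, catches the turned head.
- pin_mid (a point): Centre (half-way up) of the wooden bench pin, 130 (x) by 64 (y) by 18 mm thick, about 110 g, lying on the holder's top face; x to its back, axes as the holder. Starts 12 to 35 mm short of home. Home: rear end on the stop, this point at holder x = -25, 59 mm above the bench. V-notch in the front end 40 mm deep, 27 wide. The front 60 mm can be gripped across the 64 mm width.
- pin_slot (a point): Centre of the slot through the pin, on its top face: 25 mm behind pin_mid; 40 mm (x) by 28 mm (y). Once the pin is home it lies over the holder's opening, 68 mm above the bench; the bolt's collar bears on the wood around it.
- bolt_grip (a point): Centre of the brass bar handle on top of the spring T-bolt, z up: bar 36 mm long (x), 12 thick (y), 26 high. The point lies 78 mm above the underside of the T-head. Under the bar a round boss 26 mm across, its top 13 mm below the point. Whole bolt about 150 g. It starts upright in the tool block, hung by its collar. At the end this point lies 107 mm above the bench.
- collar_free (a point): Underside of the bolt's spring collar (48 mm across, 4 thick) when free: 36 mm above the underside of the T-head. It can be pushed 10 mm up the shaft: 4 N starts it, 1.2 N more per mm, then solid. With the collar on the pin, the T-head is clear below the keeper and can turn when pressed 6 mm (11.5 N) or more; let go when across, it rises into the groove at 3 mm.
- bolt_head (a point): Centre of the bolt's T-head, 30 mm (x, parallel to the bar) by 10 mm (y) by 7 mm high, 3.5 mm above its underside; shaft above it 9 mm across. At rest in the groove it lies 32.5 mm above the bench.
- block: Dark hardwood tool block, 110 (x) by 70 (y) by 50 mm high, fixed; origin on the bench under its centre. The bolt stands in the slot at its centre, 34 (x) by 14 mm (y), 44 mm deep. Small burs stand up 15 mm near its ends.
- bowl: Bystander: small white ceramic bowl, 76 mm wide, 36 mm high; origin under its centre.
- pliers: Bystander: yellow-handled pliers lying flat, 120 mm long.
- jar: Bystander: amber jar, 48 mm wide, 60 mm high.
- mandrel: Bystander: steel ring mandrel with wooden handle, lying, 250 mm long, 25 mm thick.
- pen: Bystander: green marker pen, 134 mm long.
- solder_block: Bystander: black soldering block with rings on it, 95 by 65 by 26 mm.
- tray: Bystander: small dark wooden tray, 75 by 75 by 14 mm.
Things that resemble listed ones, but are neither listed nor needed, are in the scene too. Of the things shaped like the part that bears pin_mid, the wooden one is meant.

How it is judged:
By the outcome, as a careful person would: the job done as asked, in the order asked, and still so for the second after the job is handed in, with the robot touching nothing.
It also fails if it takes over 72 s, if anything falls off the work surface, if the arm or the gripper's body presses on something with over 40 N, if the wrist force passes 120 N, or if a joint passes its speed limit or range.

## Working session

There is one attempt and no reset: what is moved stays moved. The work goes in short steps, Python scripts to look and compute and a tool call to move; the robot and the scene stay as the last step left them, time stands still between calls to the robot, and variables do not carry over. Pictures are saved under pics/ and viewed, at most 10 in all, crops included, and the job is handed in when it is done.

Besides the shell and the picture viewer there is one more tool, called after "Emit:" as a command line: name --argument value ..., lists and objects as JSON in quotes. drive_tool: Moves the arm, as the interface text tells. Shift numbers are shares of 200 mm and turn numbers shares of 90 degrees, none past 1 either way. Its arguments: {"type":"object","properties":{"series":{"type":"array"},"gripper":{"type":"number"},"newtons":{"type":"number"}},"required":["series"]}

```bash
mkdir -p pics; cat > h.py <<'E'
import numpy as np, cv2
from bench import env, viewer, finder
def w(cam,p):
    T=np.array(viewer.camera_info(cam)["cam_to_world"]); return (T@np.append(p,1))[:3]
def px(cam,p):
    c=viewer.camera_info(cam);T=np.array(c["cam_to_world"]);q=np.linalg.inv(T)@np.append(p,1)
    u=np.array(c["K"])@np.array([q[0],-q[1],-q[2]]);return u[:2]/u[2]
def ray(cam,uv,z):
    c=viewer.camera_info(cam);T=np.array(c["cam_to_world"]);d=np.linalg.inv(np.array(c["K"]))@np.array([uv[0],uv[1],1.])
    d=T[:3,:3]@np.array([d[0],-d[1],-d[2]]);o=T[:3,3];return o+d*(z-o[2])/d[2]
def marks(names,cams=("scene","top")):
    for n in names:
        for c in cams:
            for r in finder.mark_of(n,c)[:3]:
                p=w(c,r["at"]);print(n,c,round(r["confidence"],2),np.round(p*1000,1),np.round(px(c,p)))
def snap(cams,name):
    a=[viewer.grab_frame(c) for c in cams]
    for c,i in zip(cams,a): cv2.imwrite(f"pics/{name}_{c}.png",i[:,:,::-1])
    return a
E
python3 - <<'E'
from h import *
snap(["scene","top"],"a")
for c in("scene","top"):
    i=viewer.camera_info(c);print(c,np.round(i["cam_to_world"],3).tolist(),np.round(np.array(i["K"])).tolist(),[k for k in i])
marks(["holder","holder_stop","holder_slot","holder_catch","pin_mid","pin_slot","bolt_grip","collar_free","block"])
s=env.observe();print({k:np.round(v,3).tolist() for k,v in s.items()})
a=[cv2.imread(f"pics/a_{c}.png") for c in("scene","top")]
cv2.imwrite("pics/a.png",cv2.resize(np.vstack(a),None,fx=.78,fy=.78)) 
E
```

```text
scene [[0.188, -0.597, 0.78, 1.253], [0.982, 0.119, -0.145, -0.124], [-0.007, 0.793, 0.609, 0.647], [0.0, 0.0, 0.0, 1.0]] [[351.0, 0.0, 261.0], [0.0, 351.0, 194.0], [0.0, 0.0, 1.0]] ['K', 'cam_to_world']
top [[0.004, 0.996, -0.089, 0.446], [-1.0, 0.005, 0.005, -0.015], [0.005, 0.089, 0.996, 1.362], [0.0, 0.0, 0.0, 1.0]] [[460.0, 0.0, 253.0], [0.0, 460.0, 185.0], [0.0, 0.0, 1.0]] ['K', 'cam_to_world']
holder top 0.73 [ 5.829e+02  1.830e+02 -3.000e-01] [185. 180.]
holder_stop scene 0.74 [621.7 177.5  59.9] [332. 215.]
holder_stop top 0.63 [625.3 179.   55. ] [184. 163.]
holder_slot scene 0.58 [584.6 178.2  48.1] [327. 209.]
holder_slot top 0.76 [581.9 181.5  45.4] [183. 179.]
holder_slot top 0.41 [542.4 182.2  57.3] [182. 192.]
holder_catch top 0.87 [588.9 182.7  41.8] [183. 176.]
holder_catch top 0.18 [568.6 183.   69. ] [181. 183.]
pin_mid scene 0.94 [544.8 180.9  58.5] [324. 197.]
pin_mid scene 0.89 [ 379.7 -111.5   10.7] [213. 188.]
pin_mid scene 0.86 [371.7 146.3  11.6] [294. 177.]
pin_mid top 0.75 [ 381.2 -110.8    7.1] [284. 249.]
pin_mid top 0.64 [587.2 182.3  43.2] [183. 177.]
[... 421 characters left out ...]
[201. 217.]
bolt_grip top 0.51 [ 601.9 -151.6   89.6] [300. 171.]
collar_free scene 0.76 [ 603.4 -154.5   53.3] [201. 229.]
collar_free top 0.78 [ 606.1 -153.4   51.1] [299. 171.]
collar_free top 0.25 [ 398.3 -419.2    1.2] [388. 243.]
block scene 0.83 [ 604.8 -151.5    1.2] [204. 244.]
block top 0.73 [ 605.1 -153.1    2.1] [298. 173.]
{'t': 1.0, 'qpos': [-1.485, 0.158, 1.597, 0.0, 1.386, -0.21], 'qd': [-0.0, -0.002, -0.0, -0.001, -0.002, -0.0], 'joint_torque': [-0.001, -39.601, -33.171, -0.0, 0.001, -0.0], 'position': [0.168, -0.55, 0.239], 'eef_rot': [-3.142, -0.0, 0.296], 'contact_force': [-0.126, -0.074, 0.233], 'torque': [-0.021, 0.029, -0.032], 'finger_force': 0.0, 'finger_gap': 0.085}
```

View pics/a_scene.png

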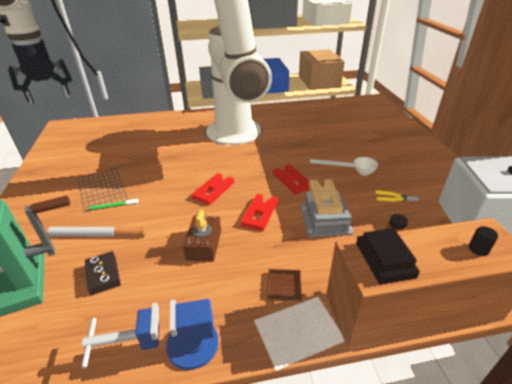

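View pics/a_top.png

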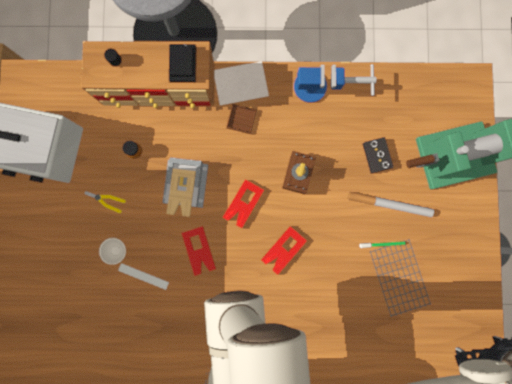

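The scene view shows the wooden pin in the holder at (323,200) and the bolt in its block at (201,235), with red decoy pins. The top view shows the holder at (186,180) and the block at (300,173). Next I'll measure the yaws.

```bash
python3 - <<'E'
from h import *
a=snap(["top","scene"],"b")
def crop(im,c,r,s): return cv2.resize(im[c[1]-r:c[1]+r,c[0]-r:c[0]+r,::-1],(s,s),interpolation=cv2.INTER_CUBIC)
cv2.imwrite("pics/b.png",np.vstack([np.hstack([crop(a[0],(186,185),36,300),crop(a[0],(300,173),30,300)]),np.hstack([crop(a[1],(326,205),36,300),crop(a[1],(203,232),36,300)])]))
for n,z in(("holder",.03),("pin_mid",.068),("block",.05),("bolt_grip",.1)):
    for r in finder.trace(n,"top")[:4]:
        m=r["region"];ys,xs=np.nonzero(m)
        P=np.array([ray("top",(u,v),z)[:2] for u,v in zip(xs,ys)],np.float32)*1000
        print(n,round(r["confidence"],2),len(xs),np.round(cv2.minAreaRect(P),1) if 0 else cv2.minAreaRect(P))
for n in("pin_mid","holder_slot","holder_stop","pin_slot","bolt_grip","holder","block"): marks([n])
E
```

```text
holder 0.59 1207 ((574.281005859375, 176.32992553710938), (120.6990737915039, 140.9032440185547), 85.34712982177734)
pin_mid 0.97 789 ((377.2854919433594, 131.74130249023438), (123.81568908691406, 63.01823043823242), 18.678478240966797)
pin_mid 0.83 954 ((542.0804443359375, 183.26333618164062), (67.48062896728516, 130.81838989257812), 83.43373107910156)
pin_mid 0.66 729 ((510.86688232421875, 7.683830261230469), (59.682151794433594, 124.31999969482422), 59.777549743652344)Traceback (most recent call last):
  File "<stdin>", line 8, in <module>
  File "h.py", line 9, in ray
    c=viewer.camera_info(cam);T=np.array(c["cam_to_world"]);d=np.linalg.inv(np.array(c["K"]))@np.array([uv[0],uv[1],1.])
ValueError: time passes only in moves, steps and waits
```

View pics/b.png

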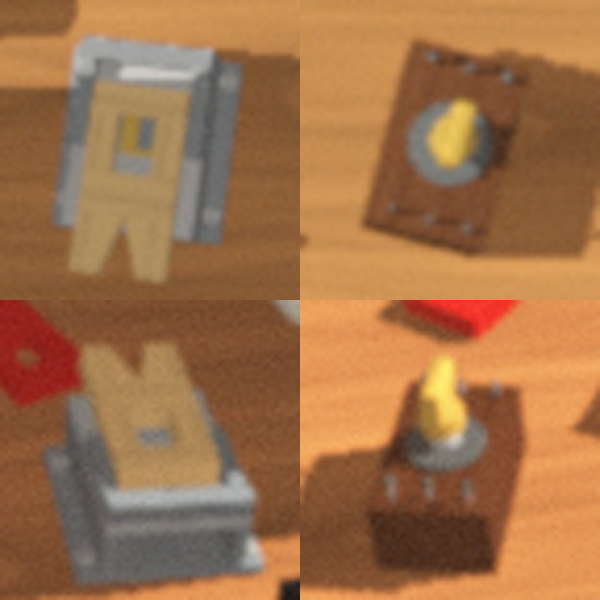

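Crops: the pin and holder are yawed about -7°, and the pin is short of the stop by about 15 mm (gap at (150,75) of the crop). The block and bolt are yawed about -15°. I'll push from the front with half-open fingers on both prongs, on the half-turned wrist branch.

Emit:
drive_tool --series '[0.37,0.93,0,0,0,0.433,0.37,0.93,0,0,0,0.433,0.37,0.93,0,0,0,0.433,0.37,0.93,0,0,0,0.433]' --gripper 0.53

```text
t: 1.7
position: [0.2426, -0.361, 0.2391]
eef_rot: [-3.142, -0.001, 0.983]
contact_force: [-0.1, -0.6, 0.3]
finger_gap: 0.0454
finger_force: 0.0
```

Emit:
drive_tool --series '[0.37,0.93,0,0,0,0.433,0.37,0.93,0,0,0,0.433,0.37,0.93,0,0,0,0.433,0.37,0.93,0,0,0,0.433]'

```text
t: 2.2
position: [0.3164, -0.1751, 0.2394]
eef_rot: [3.141, 0.0, 1.665]
contact_force: [0.2, -1.6, -0.7]
finger_gap: 0.045
finger_force: 0.0
```

Emit:
drive_tool --series '[0.37,0.93,0,0,0,0.433,0.37,0.93,0,0,0,0.433,0.37,0.93,0,0,0,0.433,0.37,0.93,0,0,0,0.433]'

```text
t: 2.7
position: [0.39, 0.0115, 0.2395]
eef_rot: [3.141, -0.0, 2.347]
contact_force: [-0.5, -0.3, -0.1]
finger_gap: 0.0452
finger_force: 0.0
```

Emit:
drive_tool --series '[0.33,0.93,0,0,0,0.433,0.33,0.93,0,0,0,0.433,0.33,0.93,0,0,0,0.433,0.33,0.93,0,0,0,0.433,0.33,0.93,0,0,0,0.433]'

```text
t: 3.32
position: [0.4555, 0.1947, 0.2391]
eef_rot: [-3.141, -0.0, 3.017]
contact_force: [-0.5, 0.1, -0.4]
finger_gap: 0.0451
finger_force: 0.0
```

Emit:
drive_tool --series '[-0.02,0,-0.5,0,0,0.01,-0.02,0,-0.92,0,0,0.01,-0.02,0,-0.92,0,0,0.01,-0.02,0,-0.92,0,0,0.01,-0.02,0,-0.92,0,0,0.01]'

```text
t: 3.95
position: [0.4534, 0.1938, 0.0578]
eef_rot: [3.141, 0.004, 3.03]
contact_force: [0.6, 0.6, 0.3]
finger_gap: 0.0452
finger_force: 0.0
```

```bash
python3 - <<'E'
from h import *
a=snap(["top","scene"],"c")
def crop(im,c,r,s): return cv2.resize(im[c[1]-r:c[1]+r,c[0]-r:c[0]+r,::-1],(s,s),interpolation=cv2.INTER_CUBIC)
cv2.imwrite("pics/c.png",np.hstack([crop(a[0],(186,195),45,400),crop(a[1],(320,200),45,400)]))
E
```

```text
(no output)
```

View pics/c.png

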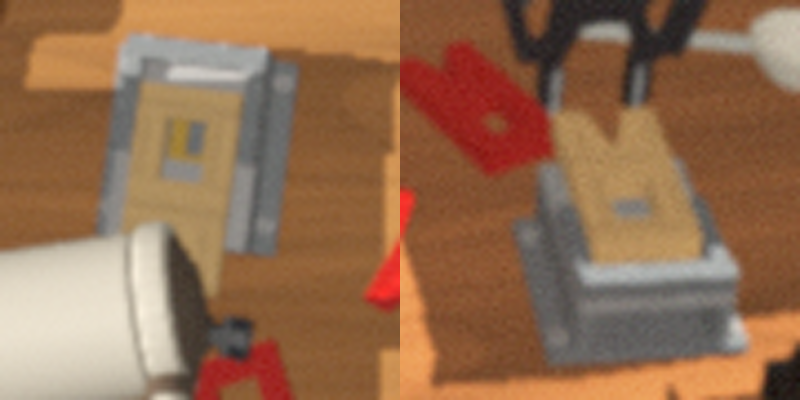

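The scene crop shows both fingers just behind the prongs, at (545,90) and (635,90), laterally centred. I'll narrow slightly and push along the holder's x.

Emit:
drive_tool --series '[0,0,0,0,0,0,0.03,-0.004,0,0,0,0,0.05,-0.006,0,0,0,0,0.07,-0.008,0,0,0,0,0.085,-0.01,0,0,0,0]' --gripper 0.43

```text
t: 4.68
position: [0.4687, 0.192, 0.0552]
eef_rot: [-3.141, -0.001, 3.032]
contact_force: [-0.9, -0.4, -0.3]
finger_gap: 0.0368
finger_force: 0.3
```

Emit:
drive_tool --series '[0.01,-0.001,0,0,0,0,0.02,-0.002,0,0,0,0,0.02,-0.002,0,0,0,0]'

```text
t: 5.05
position: [0.4727, 0.1916, 0.0553]
eef_rot: [3.142, 0.0, 3.032]
contact_force: [-0.2, -0.0, -0.3]
finger_gap: 0.0367
finger_force: 0.0
```

Emit:
drive_tool --series '[0.01,-0.001,0,0,0,0,0.02,-0.002,0,0,0,0,0.02,-0.002,0,0,0,0]'

```text
t: 5.42
position: [0.4769, 0.1912, 0.0554]
eef_rot: [3.142, 0.0, 3.032]
contact_force: [-0.5, -0.2, 0.0]
finger_gap: 0.0367
finger_force: 0.0
```

Emit:
drive_tool --series '[0.01,-0.001,0,0,0,0,0.02,-0.002,0,0,0,0,0.02,-0.002,0,0,0,0]'

```text
t: 5.8
position: [0.4809, 0.1907, 0.0554]
eef_rot: [3.142, 0.0, 3.032]
contact_force: [-0.7, 0.1, 0.7]
finger_gap: 0.0369
finger_force: 0.0
```

Emit:
drive_tool --series '[0.01,-0.001,0,0,0,0,0.01,-0.001,0,0,0,0]'

```text
t: 6.05
position: [0.4819, 0.1907, 0.0551]
eef_rot: [-3.141, -0.002, 3.032]
contact_force: [-4.5, 0.4, 3.2]
finger_gap: 0.0369
finger_force: 2.2
```

Emit:
drive_tool --series '[0.01,-0.001,0,0,0,0,0.01,-0.001,0,0,0,0]'

```text
t: 6.3
position: [0.4819, 0.1906, 0.0547]
eef_rot: [-3.141, -0.007, 3.032]
contact_force: [-10.4, 1.1, 7.4]
finger_gap: 0.0365
finger_force: 5.4
```

Emit:
drive_tool --series '[0.01,-0.001,0,0,0,0,0.01,-0.001,0,0,0,0,0,0,0,0,0,0]'

```text
t: 6.68
position: [0.4818, 0.1906, 0.0543]
eef_rot: [-3.141, -0.006, 3.032]
contact_force: [-4.8, 0.9, -0.8]
finger_gap: 0.0365
finger_force: 2.4
```

Emit:
drive_tool --series '[-0.1,0.012,0,0,0,0,-0.1,0.012,0.3,0,0,0,-0.1,-0.3,0.9,0,0,0,-0.1,-0.9,0.9,0,0,0,-0.1,-0.9,0.9,0,0,0]'

```text
t: 7.3
position: [0.4652, 0.0472, 0.2209]
eef_rot: [-3.141, 0.004, 3.033]
contact_force: [0.9, -0.0, -0.6]
finger_gap: 0.0367
finger_force: 0.0
```

Emit:
drive_tool --series '[0.4,-0.4,0,0,0,-0.09,0.5,-0.8,0,0,0,-0.09,0.7,-0.8,0,0,0,-0.09,0.7,-0.8,0,0,0,-0.09]' --gripper 0.5

```text
t: 7.8
position: [0.6065, -0.1144, 0.219]
eef_rot: [-3.141, 0.002, 2.888]
contact_force: [-0.6, 1.3, 0.1]
finger_gap: 0.0426
finger_force: 0.0
```

```bash
python3 - <<'E'
from h import *
a=snap(["top","scene"],"d")
def crop(im,c,r,s): return cv2.resize(im[c[1]-r:c[1]+r,c[0]-r:c[0]+r,::-1],(s,s),interpolation=cv2.INTER_CUBIC)
cv2.imwrite("pics/d.png",np.hstack([crop(a[0],(186,185),34,400),crop(a[1],(203,225),40,400)]))
marks(["holder_slot","holder_stop","pin_mid","pin_slot","holder_catch","bolt_grip","block","collar_free"])
E
```

```text
holder_slot scene 0.62 [584.  179.1  49.7] [328. 208.]
holder_slot top 0.66 [581.9 179.8  49.2] [183. 179.]
holder_stop scene 0.6 [621.7 175.4  58. ] [332. 215.]
holder_stop top 0.96 [624.4 177.4  54.3] [184. 164.]
pin_mid scene 0.82 [372.6 143.8  11. ] [293. 177.]
pin_mid scene 0.78 [512.2   7.7  12.1] [259. 210.]
pin_mid scene 0.78 [ 379.5 -112.    10.5] [213. 188.]
pin_mid top 0.86 [511.8   5.2  10.9] [244. 204.]
pin_mid top 0.83 [374.5 138.5   7.7] [198. 251.]
pin_mid top 0.6 [559.4 182.9  54.7] [182. 186.]
pin_slot scene 0.84 [ 395.1 -127.2   16.5] [208. 190.]
pin_slot scene 0.73 [563.2 179.1  57.5] [325. 201.]
pin_slot scene 0.66 [399.6 144.3  18. ] [296. 180.]
pin_slot top 0.83 [398.6 150.6  20.6] [194. 243.]
pin_slot top 0.76 [534.   -2.9  21.8] [247. 196.]
pin_slot top 0.67 [583.  180.9  69.5] [182. 177.]
holder_catch scene 0.62 [583.3 178.3  40.1] [327. 211.]
holder_catch top 0.81 [584.9 181.9  42.5] [183. 178.]
bolt_grip scene 0.6 [ 603.4 -154.1   93.3] [199. 217.]
bolt_grip top 0.58 [ 603.2 -152.8   86.9] [301. 170.]
bolt_grip top 0.47 [766.3  18.5  -0.8] [240. 120.]
block scene 0.56 [ 604.4 -152.1    3.9] [204. 244.]
block top 0.67 [ 604.8 -153.8    1.9] [298. 173.]
block top 0.19 [766.8  19.   -3.6] [240. 120.]
collar_free scene 0.91 [ 602.3 -152.9   52.3] [202. 229.]
collar_free top 0.43 [ 602.9 -155.2   54.3] [300. 172.]
```

View pics/d.png

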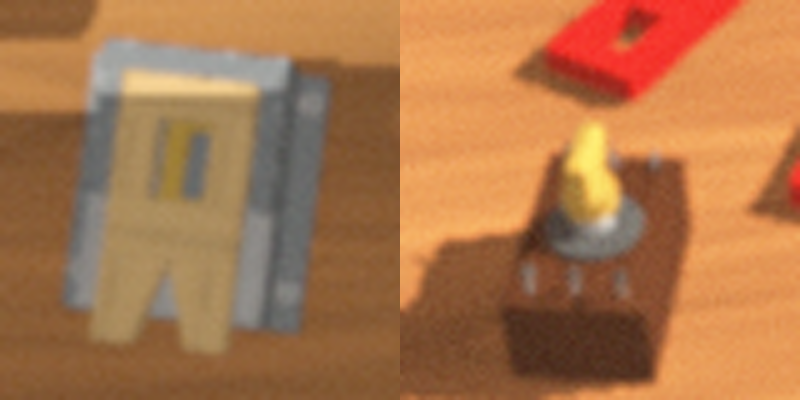

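The top crop shows the pin now bearing on the stop; its rear end is at (190,85). The keeper's brass shows at crop x 165–190 with its slot to the right, so the keeper is offset towards -y. The bolt stands unchanged, with its bar at (590,170). I'll go over the bolt and measure the keeper on the way.

Emit:
drive_tool --series '[-0.015,-0.1,-0.2,0,0,0,-0.015,-0.194,-0.44,0,0,0,-0.015,-0.194,-0.44,0,0,0,-0.015,-0.194,-0.44,0,0,0]'

```text
t: 9.2
position: [0.6025, -0.15, 0.1329]
eef_rot: [-3.142, 0.002, 2.891]
contact_force: [0.5, -0.0, -0.2]
finger_gap: 0.0427
finger_force: 0.0
```

```bash
python3 - <<'E'
from h import *
f=np.mean([viewer.grab_frame("top").astype(float) for _ in range(10)],0)
sc=np.mean([viewer.grab_frame("scene").astype(float) for _ in range(4)],0)
c=viewer.camera_info("top");T=np.array(c["cam_to_world"]);K=np.array(c["K"]);Ti=np.linalg.inv(T)
def rect(z,yaw,o=(.583,.180),L=.14,S=.0005):   # holder-frame orthophoto at height z: cols = -y, rows = -x
    n=int(L/S);g=(np.arange(n)-n/2)*S;Y,X=np.meshgrid(-g,-g)
    cs,sn=np.cos(yaw),np.sin(yaw)
    P=np.stack([o[0]+cs*X-sn*Y,o[1]+sn*X+cs*Y,np.full_like(X,z),np.ones_like(X)],-1)@Ti.T
    u=K[0,0]*P[...,0]/-P[...,2]+K[0,2];v=K[1,1]*-P[...,1]/-P[...,2]+K[1,2]
    return cv2.remap(f.astype(np.float32),u.astype(np.float32),v.astype(np.float32),cv2.INTER_CUBIC)
yaw=np.radians(-7)
A=rect(.068,yaw);B=rect(.042,yaw)
out=np.hstack([A[0:280],B[0:280]]).clip(0,255)
for k in(0,1):   # grid every 10mm, centre col 140
    for q in range(-60,61,20): cv2.line(out,(280*k+140+2*q,0),(280*k+140+2*q,6),(255,0,0),1);cv2.line(out,(280*k,140+2*q),(280*k+6,140+2*q),(255,0,0),1)
b=cv2.resize(sc[195:255,165:240].clip(0,255).astype(np.float32),(500,400),interpolation=cv2.INTER_CUBIC)
cv2.imwrite("pics/e.png",cv2.resize(out[:,:,::-1],(800,400)));cv2.imwrite("pics/e2.png",b[:,:,::-1])
for n,I in(("z68",A),("z42",B)):
    r=I[130:150].mean(0);print(n,[(int((140-i)/2),*r[i].astype(int)) for i in range(96,184,3)])
E
```

```text
z68 [(22, np.int64(169), np.int64(139), np.int64(93)), (20, np.int64(171), np.int64(141), np.int64(94)), (19, np.int64(172), np.int64(141), np.int64(95)), (17, np.int64(171), np.int64(140), np.int64(94)), (16, np.int64(167), np.int64(138), np.int64(92)), (14, np.int64(158), np.int64(131), np.int64(90)), (13, np.int64(147), np.int64(123), np.int64(89)), (11, np.int64(139), np.int64(119), np.int64(91)), (10, np.int64(137), np.int64(119), np.int64(92)), (8, np.int64(142), np.int64(121), np.int64(85)), (7, np.int64(152), np.int64(125), np.int64(72)), (5, np.int64(158), np.int64(127), np.int64(61)), (4, np.int64(159), np.int64(127), np.int64(56)), (2, np.int64(159), np.int64(127), np.int64(54)), (1, np.int64(156), np.int64(126), np.int64(57)), (0, np.int64(150), np.int64(122), np.int64(62)), (-2, np.int64(140), np.int64(116), np.int64(71)), (-3, np.int64(126), np.int64(110), np.int64(83)), (-5, np.int64(114), np.int64(106), np.int64(95)), (-6, np.int64(107), np.int64(105), np.int64(103)), (-8, np.int64(105), np.int64(106), np.int64(106)), (-9, np.int64(109), np.int64(108), np.int64(105)),
[... 1338 characters left out ...]
(108), np.int64(106)), (-6, np.int64(116), np.int64(111), np.int64(104)), (-8, np.int64(129), np.int64(117), np.int64(100)), (-9, np.int64(144), np.int64(124), np.int64(97)), (-11, np.int64(157), np.int64(131), np.int64(93)), (-12, np.int64(164), np.int64(135), np.int64(91)), (-14, np.int64(166), np.int64(136), np.int64(90)), (-15, np.int64(165), np.int64(135), np.int64(89)), (-17, np.int64(165), np.int64(136), np.int64(90)), (-18, np.int64(167), np.int64(137), np.int64(91)), (-20, np.int64(169), np.int64(139), np.int64(93)), (-21, np.int64(171), np.int64(141), np.int64(94))][ WARN:0@5.254] global loadsave.cpp:1063 imwrite_ Unsupported depth image for selected encoder is fallbacked to CV_8U.
```

View pics/e.png

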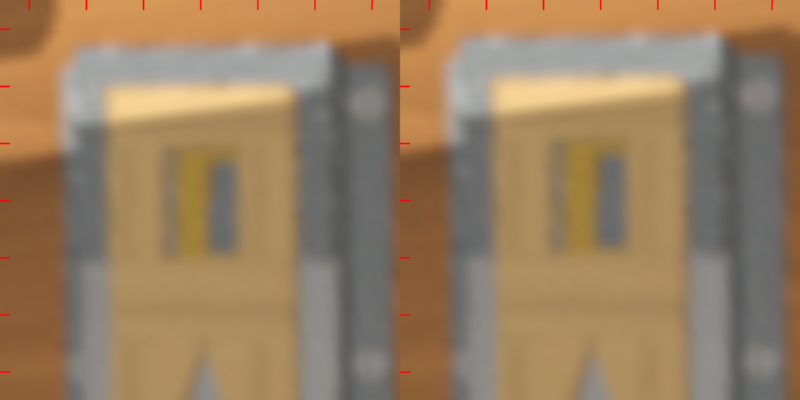

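View pics/e2.png

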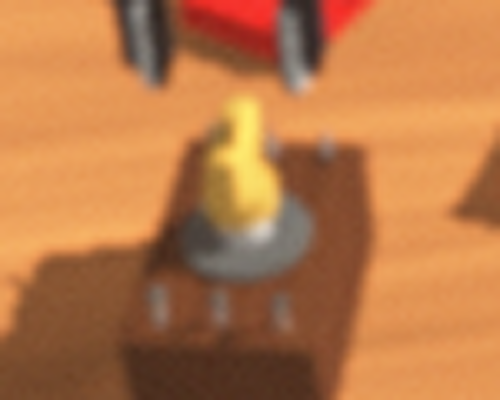

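The orthophotos put the pin slot at the assumed holder origin (583,180), yaw -7°. The brass/slot edge at keeper height is at y'≈+1 mm, so the keeper slot is centred near y'≈-4.8. The scene crop shows the fingers straddling the bar at (240,160). I'll descend and grasp.

Emit:
drive_tool --series '[0.005,-0.016,-0.1,0,0,0,0.005,-0.016,-0.19,0,0,0,0.005,-0.016,-0.21,0,0,0,0.005,-0.016,-0.21,0,0,0]'

```text
t: 10.4
position: [0.6022, -0.1531, 0.0884]
eef_rot: [3.141, -0.001, 2.891]
contact_force: [0.3, 0.4, 0.1]
finger_gap: 0.0426
finger_force: 0.0
```

Emit:
drive_tool --series '[0,0,0,0,0,0,0,0,0,0,0,0,0,0,0,0,0,0,0,0,0,0,0,0]' --gripper 0.05 --newtons 30

```text
t: 10.9
position: [0.6031, -0.1535, 0.09]
eef_rot: [-3.141, 0.001, 2.891]
contact_force: [0.3, 0.5, 3.2]
finger_gap: 0.0112
finger_force: 35.5
```

Emit:
drive_tool --series '[0,0,0.05,0,0,0,0,0,0.15,0,0,0,0,0,0.35,0,0,0,0,0,0.55,0,0,0,0,0,0.55,0,0,0]' --newtons 27

```text
t: 11.52
position: [0.6052, -0.1544, 0.2051]
eef_rot: [-3.14, 0.01, 2.891]
contact_force: [0.8, -0.2, -1.9]
finger_gap: 0.0113
finger_force: 34.9
```

```bash
python3 - <<'E'
from h import *
s=env.observe();print(s["position"],s["contact_force"],s["torque"],s["finger_gap"],s["finger_force"])
snap(["top","scene"],"f")
marks(["bolt_grip","collar_free","bolt_head"])
a=cv2.imread("pics/f_scene.png");cv2.imwrite("pics/f.png",cv2.resize(a[140:260,150:260],(550,600),interpolation=cv2.INTER_CUBIC))
E
```

```text
[ 0.60516457 -0.15442724  0.20514866] [ 0.7795046  -0.18736053 -1.85972266] [-0.06721273  0.00246976 -0.01824494] 0.01130266154178474 34.9489688873291
bolt_grip scene 0.88 [ 605.  -153.   203.8] [194. 179.]
bolt_grip scene 0.27 [ 6.625e+02 -3.882e+02 -5.000e-01] [104. 277.]
bolt_grip scene 0.24 [622.8 176.6  59.3] [332. 215.]
bolt_grip top 0.54 [ 603.5 -156.   204.3] [307. 164.]
collar_free scene 0.63 [ 604.5 -153.3  164.8] [196. 193.]
collar_free top 0.49 [ 607.5 -156.3  168.6] [305. 165.]
collar_free top 0.48 [377.6 385.3  -1.4] [115. 249.]
bolt_head scene 0.73 [583.  177.6  50. ] [327. 208.]
bolt_head scene 0.62 [ 603.5 -156.9  127.5] [196. 206.]
```

View pics/f.png

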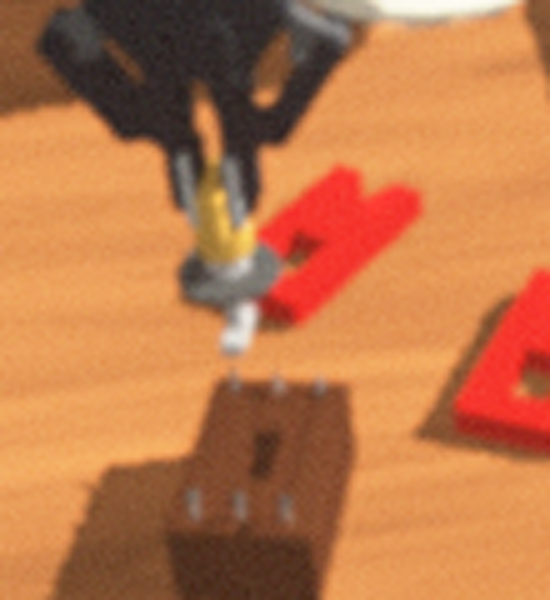

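The bolt hangs upright between the pads, with its collar at (230,275) in the crop and the empty block slot below. I'll carry it over the holder.

Emit:
drive_tool --series '[-0.055,0.3,0,0,0,0.04,-0.055,0.6,0,0,0,0.04,-0.055,0.825,0,0,0,0.04,-0.055,0.825,0,0,0,0.04]'

```text
t: 12.42
position: [0.591, 0.0149, 0.1986]
eef_rot: [3.141, -0.001, 2.958]
contact_force: [-0.5, -0.8, -2.0]
finger_gap: 0.0109
finger_force: 34.9
```

Emit:
drive_tool --series '[-0.055,0.3,0,0,0,0.04,-0.055,0.6,0,0,0,0.04,-0.055,0.825,0,0,0,0.04,-0.055,0.825,0,0,0,0.04,-0.055,0.825,0,0,0,0.04]'

```text
t: 13.05
position: [0.5807, 0.1756, 0.1988]
eef_rot: [-3.141, -0.0, 3.016]
contact_force: [-0.7, -0.5, -1.3]
finger_gap: 0.0113
finger_force: 34.9
```

Emit:
drive_tool --series '[0,0,-0.1,0,0,0,0,0,-0.25,0,0,0,0,0,-0.25,0,0,0,0,0,-0.25,0,0,0]'

```text
t: 13.55
position: [0.5809, 0.1761, 0.1494]
eef_rot: [-3.142, 0.0, 3.015]
contact_force: [1.1, -0.6, -0.9]
finger_gap: 0.0112
finger_force: 34.8
```

```bash
python3 - <<'E'
from h import *
s=env.observe();print(s["position"],s["eef_rot"],s["contact_force"])
snap(["top","scene"],"g")
for _ in range(2):
    marks(["bolt_grip","collar_free","bolt_head","holder_slot","holder_stop"],("scene",)); marks(["collar_free","bolt_grip"],("top",)); viewer.grab_frame("scene")
a=cv2.imread("pics/g_scene.png");cv2.imwrite("pics/g.png",cv2.resize(a[150:240,280:370],(600,600),interpolation=cv2.INTER_CUBIC))
E
```

```text
[0.58090976 0.17605814 0.14943122] [-3.14158015e+00  2.60097488e-04  3.01544899e+00] [ 1.09080081 -0.64744077 -0.85696099]
bolt_grip scene 0.84 [580.6 177.  150.4] [331. 176.]
collar_free scene 0.86 [581.5 179.1 113.9] [330. 188.]
bolt_head scene 0.64 [578.9 175.5  76.9] [327. 199.]
bolt_head scene 0.54 [582.6 179.5  66.4] [328. 203.]
holder_slot scene 0.73 [584.3 176.9  47.5] [327. 209.]
holder_slot scene 0.61 [375.9 382.3   1.3] [364. 172.]
holder_slot scene 0.24 [7.668e+02 1.700e+01 6.000e-01] [284. 285.]
holder_stop scene 0.58 [621.1 174.7  60.1] [331. 215.]
collar_free top 0.58 [584.  185.9  43.1] [181. 178.]
bolt_grip scene 0.83 [581.2 175.9 151.4] [330. 176.]
collar_free scene 0.62 [583.2 179.2 113.8] [330. 189.]
collar_free scene 0.27 [583.4 178.4 152.5] [332. 176.]
collar_free scene 0.24 [621.2 175.9  57.1] [332. 216.]
bolt_head scene 0.65 [578.6 177.5  75.2] [327. 200.]
holder_slot scene 0.59 [584.3 178.9  48.6] [328. 209.]
holder_stop scene 0.59 [578.2 171.8  75.9] [325. 200.]
collar_free top 0.58 [584.  185.9  43.1] [181. 178.]
```

View pics/g.png

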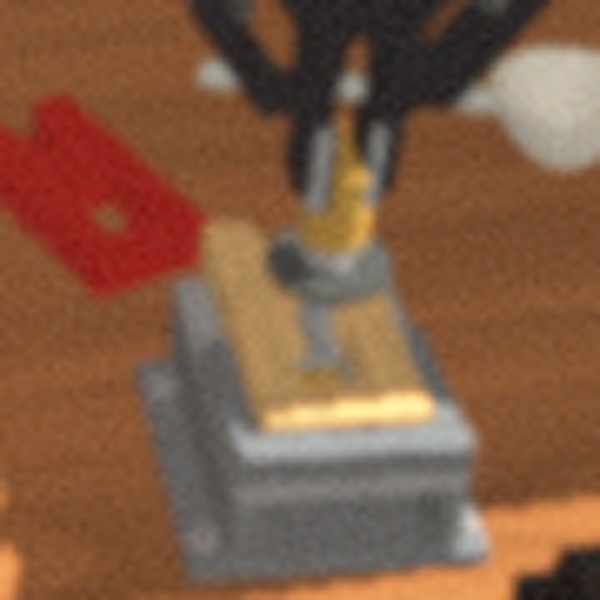

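The scene crop shows the bolt over the slot, head at (320,350), just in front of the pin's slot. I'll descend lightly.

Emit:
drive_tool --series '[0.008,-0.004,-0.04,0,0,0,0.008,-0.004,-0.09,0,0,0,0.008,-0.004,-0.125,0,0,0,0.008,-0.004,-0.125,0,0,0]'

```text
t: 14.95
position: [0.5814, 0.1758, 0.1229]
eef_rot: [-3.141, -0.002, 3.016]
contact_force: [-1.5, 1.1, -2.4]
finger_gap: 0.0113
finger_force: 34.9
```

Emit:
drive_tool --series '[0,0,-0.01,0,0,0,0,0,-0.02,0,0,0,0,0,-0.03,0,0,0,0,0,-0.03,0,0,0]'

```text
t: 15.45
position: [0.5822, 0.1759, 0.1181]
eef_rot: [-3.142, -0.0, 3.016]
contact_force: [0.0, 0.1, -1.7]
finger_gap: 0.0113
finger_force: 34.9
```

Emit:
drive_tool --series '[0,0,-0.01,0,0,0,0,0,-0.01,0,0,0]'

```text
t: 15.7
position: [0.5823, 0.1761, 0.1162]
eef_rot: [3.141, 0.0, 3.016]
contact_force: [0.2, 1.1, -1.1]
finger_gap: 0.0113
finger_force: 34.9
```

Emit:
drive_tool --series '[0,0,-0.01,0,0,0,0,0,-0.01,0,0,0]'

```text
t: 15.95
position: [0.5821, 0.1761, 0.1139]
eef_rot: [3.141, -0.0, 3.016]
contact_force: [0.8, 1.3, -2.8]
finger_gap: 0.0112
finger_force: 34.8
```

Emit:
drive_tool --series '[0,0,-0.01,0,0,0,0,0,-0.01,0,0,0]'

```text
t: 16.2
position: [0.5821, 0.1761, 0.112]
eef_rot: [3.141, -0.0, 3.016]
contact_force: [1.1, 1.6, -2.3]
finger_gap: 0.0114
finger_force: 34.8
```

Emit:
drive_tool --series '[0,0,-0.005,0,0,0,0,0,-0.01,0,0,0]'

```text
t: 16.45
position: [0.5822, 0.176, 0.1103]
eef_rot: [3.141, 0.0, 3.016]
contact_force: [0.5, 2.6, 0.0]
finger_gap: 0.0112
finger_force: 35.1
```

It went into the keeper slot at the first try. I'll press on against the spring.

Emit:
drive_tool --series '[0,0.002,-0.01,0,0,0,0,0.002,-0.02,0,0,0]'

```text
t: 16.7
position: [0.5825, 0.1763, 0.1068]
eef_rot: [-3.141, 0.001, 3.016]
contact_force: [-2.0, 2.3, 5.2]
finger_gap: 0.011
finger_force: 35.8
```

Emit:
drive_tool --series '[0,0,-0.01,0,0,0,0,0,-0.01,0,0,0]'

```text
t: 16.95
position: [0.5825, 0.1763, 0.1051]
eef_rot: [-3.141, 0.0, 3.017]
contact_force: [-1.5, 1.3, 6.4]
finger_gap: 0.0114
finger_force: 36.0
```

Emit:
drive_tool --series '[0,0,-0.01,0,0,0,0,0,-0.01,0,0,0]'

```text
t: 17.2
position: [0.5825, 0.1763, 0.1035]
eef_rot: [-3.141, 0.001, 3.017]
contact_force: [-3.8, 1.6, 9.2]
finger_gap: 0.0114
finger_force: 36.2
```

Emit:
drive_tool --series '[-0.003,0,-0.01,0,0,0,-0.003,0,-0.01,0,0,0]'

```text
t: 17.45
position: [0.5825, 0.1763, 0.1021]
eef_rot: [3.142, 0.002, 3.017]
contact_force: [-2.7, 0.5, 11.1]
finger_gap: 0.0114
finger_force: 36.5
```

Emit:
drive_tool --series '[0,0,-0.008,0,0,0,0,0,-0.008,0,0,0,0,0,-0.008,0,0,0]'

```text
t: 17.82
position: [0.5825, 0.1763, 0.1008]
eef_rot: [-3.142, 0.002, 3.017]
contact_force: [-2.9, 1.6, 12.0]
finger_gap: 0.0117
finger_force: 36.7
```

Emit:
drive_tool --series '[0,0,-0.003,0,0,-0.05,0,0,-0.003,0,0,-0.15,0,0,-0.003,0,0,-0.25,0,0,-0.003,0,0,-0.35,0,0,-0.003,0,0,-0.35]'

```text
t: 18.45
position: [0.5842, 0.176, 0.1011]
eef_rot: [3.138, 0.005, 2.465]
contact_force: [0.6, 0.9, 11.6]
finger_gap: 0.0115
finger_force: 36.6
```

Emit:
drive_tool --series '[0,0,-0.002,0,0,-0.1,0,0,-0.002,0,0,-0.2,0,0,-0.002,0,0,-0.3,0,0,-0.002,0,0,-0.4,0,0,-0.002,0,0,-0.5]'

```text
t: 19.08
position: [0.5847, 0.1762, 0.101]
eef_rot: [3.134, 0.001, 1.676]
contact_force: [1.2, 1.2, 12.6]
finger_gap: 0.0112
finger_force: 36.7
```

```bash
python3 -c "
from h import *
s=env.observe();print(s['position'],s['eef_rot'],s['contact_force'],s['torque'],s['finger_gap'])"
```

```text
[0.58468031 0.17617122 0.10102634] [3.13435158e+00 9.19693361e-04 1.67630908e+00] [ 1.20480365  1.21036426 12.64564099] [0.10780956 0.12208036 0.14114581] 0.01117131917766178
```

Emit:
drive_tool --series '[0,0,0,0,0,-0.07,0,0,0,0,0,-0.12,0,0,0,0,0,-0.15,0,0,0,0,0,-0.15,0,0,0,0,0,-0.15]'

```text
t: 19.7
position: [0.5833, 0.1766, 0.1007]
eef_rot: [3.138, -0.001, 1.446]
contact_force: [-2.6, 1.5, 13.7]
finger_gap: 0.0114
finger_force: 37.0
```

```bash
python3 -c "
from h import *
s=env.observe();print(s['position'],s['eef_rot'],s['contact_force'],s['torque'],s['finger_gap'])"
```

```text
[0.58332225 0.17659556 0.10069291] [ 3.13774823e+00 -8.18402991e-04  1.44601623e+00] [-2.57880763  1.45491731 13.71451682] [0.37055727 0.76626406 0.07921849] 0.011395344006683732
```

Yaw now matches a quarter turn. I'll push gently a few degrees further to feel the lug stop.

Emit:
drive_tool --series '[0,0,0,0,0,-0.02,0,0,0,0,0,-0.04,0,0,0,0,0,-0.04,0,0,0,0,0,-0.04]'

```text
t: 20.2
position: [0.5829, 0.1768, 0.1006]
eef_rot: [3.139, -0.001, 1.383]
contact_force: [-3.7, 1.8, 14.0]
finger_gap: 0.0111
finger_force: 37.2
```

```bash
python3 -c "
from h import *
s=env.observe();print(s['position'],s['eef_rot'],s['contact_force'],s['torque'],s['finger_gap'])"
```

```text
[0.58285952 0.17683609 0.10060058] [ 3.13895678e+00 -1.16414617e-03  1.38335233e+00] [-3.67815989  1.79703892 13.99603497] [0.46985885 1.01357239 0.13310993] 0.0111373250263068
```

Emit:
drive_tool --series '[0,0,0,0,0,-0.02,0,0,0,0,0,-0.035,0,0,0,0,0,-0.035]'

```text
t: 20.58
position: [0.5825, 0.177, 0.1005]
eef_rot: [3.14, -0.001, 1.328]
contact_force: [-6.7, 3.5, 15.8]
finger_gap: 0.0113
finger_force: 37.4
```

```bash
python3 -c "
from h import *
s=env.observe();print(s['position'],s['eef_rot'],s['contact_force'],s['torque'],s['finger_gap'])"
```

```text
[0.5824717  0.17700875 0.10054966] [ 3.13998977e+00 -1.31695504e-03  1.32840950e+00] [-6.7202831   3.47338563 15.76884585] [0.59117621 1.21229935 0.25385398] 0.011319701321469675
```

The stop is felt: torque and side force climb. I'll ease back towards a quarter turn and let the bolt rise into the groove.

Emit:
drive_tool --series '[0.002,-0.002,0,0,0,0.03,0.002,-0.002,0,0,0,0.055,0.002,-0.002,0,0,0,0.055]'

```text
t: 20.95
position: [0.5828, 0.1765, 0.1001]
eef_rot: [3.14, -0.001, 1.414]
contact_force: [-4.9, 3.4, 13.0]
finger_gap: 0.0114
finger_force: 36.9
```

Emit:
drive_tool --series '[0,0,0.01,0,0,0,0,0,0.02,0,0,0,0,0,0.02,0,0,0]'

```text
t: 21.32
position: [0.5827, 0.1764, 0.1034]
eef_rot: [3.14, -0.001, 1.414]
contact_force: [-2.1, 2.5, 8.0]
finger_gap: 0.0115
finger_force: 36.3
```

Emit:
drive_tool --series '[0,0,0.01,0,0,0,0,0,0.01,0,0,0]'

```text
t: 21.58
position: [0.5826, 0.1764, 0.1048]
eef_rot: [3.14, -0.001, 1.414]
contact_force: [-1.3, 3.7, 7.3]
finger_gap: 0.0112
finger_force: 36.0
```

Emit:
drive_tool --series '[0,0,0.01,0,0,0,0,0,0.01,0,0,0]'

```text
t: 21.82
position: [0.5824, 0.1763, 0.105]
eef_rot: [3.14, -0.001, 1.414]
contact_force: [3.6, 4.6, -1.9]
finger_gap: 0.0112
finger_force: 34.8
```

It's hooked at 0.105: the rise stopped and the force went to zero. I'll release.

Emit:
drive_tool --series '[0,0,0,0,0,0,0,0,0,0,0,0,0,0,0,0,0,0,0,0,0,0,0,0]' --gripper 0.5

```text
t: 22.32
position: [0.582, 0.1757, 0.1055]
eef_rot: [-3.141, 0.0, 1.414]
contact_force: [-0.0, 0.4, 0.5]
finger_gap: 0.043
finger_force: 0.0
```

Emit:
drive_tool --series '[0,0,0.2,0,0,0,0,0,0.5,0,0,0,-0.1,-0.4,0.6,0,0,0,-0.2,-0.9,0.6,0,0,0,-0.2,-0.9,0.6,0,0,0]'

```text
t: 22.95
position: [0.5415, -0.0058, 0.2262]
eef_rot: [3.14, 0.0, 1.415]
contact_force: [0.2, -0.2, -0.2]
finger_gap: 0.0427
finger_force: 0.0
```

```bash
python3 - <<'E'
from h import *
a=snap(["top","scene"],"i")
def crop(im,c,r,s): return cv2.resize(im[c[1]-r:c[1]+r,c[0]-r:c[0]+r,::-1],(s,s),interpolation=cv2.INTER_CUBIC)
cv2.imwrite("pics/i.png",np.hstack([crop(a[0],(186,185),36,400),crop(a[1],(326,200),36,400)]))
marks(["bolt_grip","collar_free"]);print(env.observe()["contact_force"],env.observe()["t"])
E
```

```text
bolt_grip scene 0.73 [585.  176.8 107.2] [329. 191.]
bolt_grip top 0.79 [579.5 173.4 102. ] [183. 178.]
bolt_grip top 0.52 [ 657.5 -391.     2. ] [377. 156.]
collar_free scene 0.78 [582.4 178.1  69.8] [328. 202.]
collar_free top 0.5 [584.9 176.   65. ] [184. 177.]
[-1.01532155 -0.2584542   0.56338671] 23.25
```

View pics/i.png

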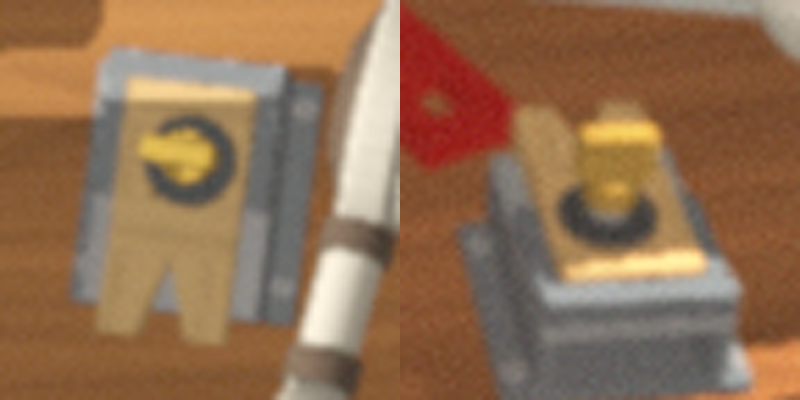

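The pictures show the bar lying across at (180,155) in the top crop, the collar flat on the pin, the grip about 107 mm up, and the pin's rear end on the stop. Handing in.

```bash
python3 -c "
from bench import env
print(env.finish_job())"
```

```text
the job is handed in; nothing more can be done
None
```

The pin is fully home against the stop, and the T-bolt is through it, turned a quarter turn clockwise and hooked in the groove. I handed the job in at about 23 s; pushing and pressing forces stayed below about 18 N, but the finger force gripping the bolt read up to 37 N, which exceeds your 35 N limit if grip counts as load.

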